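Feed one ferrule into the handle's kit tray

TASK

The wooden handle lying in one of the two black trays still needs its brass ferrule. Press the feeder's black plunger fully down once so that a single ferrule comes out onto the outlet plate, let the plunger spring back, then push the ferrule sideways off the plate with the fingers so that it drops into the tray with the handle. Do not pick anything up, take only this one ferrule, and leave the trays and the other things where they are.

Things in the scene. Friction and masses are not known exactly. Their poses are not given: they have to be found in the camera images.
- feeder: Hand-worked ferrule feeder, fixed to the bench: grey base 158 x 52 mm, flat metal top 34 mm above the bench. Origin on the bench under the middle of the ferrule stack; x axis from the outlet towards the plunger, y across towards one tray, z up. Behind the magazine a grey crank housing (x = 33 to 91 mm, y within 20 mm, 84 mm high) carries the plunger at x = 75 mm, y = 0.
- magazine_top (a point): Middle of the open top of the square upright magazine tube that holds the stack (32.5 x 32.5 mm outside, round the feeder's origin), 76 mm above the bench; a sight slot in its front shows the ferrules, the outlet gap is at its foot.
- outlet (a point): Point on the outlet plate (surface 34 mm above the bench) where the middle of the ferrule lies after a full press. In feeder axes the plate spans x = -17 to -66 mm, y = -38 to +38 mm. A lip 6 mm high closes its front (x = -66 to -69 mm); both ends at y = -38 and +38 mm are open and overhang the trays' rims. Ferrule then 10 mm from the magazine, 15 mm from the lip.
- plunger (a joint): Travel of the plunger, m: 0 up, 0.025 fully down. A bell crank turns it into a 40 mm stroke of a slide blade that pushes the lowest ferrule out towards the feeder's -x; only a full press brings it clear of the magazine. A spring (about 1.7 N at the top, 4.7 N at the bottom) lifts plunger and draws back the blade when let go, and the next ferrule drops into place.
- plunger_top (a point): Middle of the flat top of the plunger's round black cap, 32 mm in diameter; 123 mm above the bench when up, 98 mm when fully down. It is pressed straight down.
- ferrule_1_mid (a point): Middle of the lowest ferrule in the magazine, the one that comes out next. Brass ring lying flat, 24 mm outside diameter, 15 mm bore, 11 mm high, about 26 g; its middle is 5.5 mm above what it lies on.
- ferrule_2_mid (a point): Middle of the second ferrule of the stack (same ring); it stays in the magazine and comes down 11 mm.
- ferrule_3_mid (a point): Middle of the third, top ferrule of the stack (same ring); it stays in the magazine.
- handle_tray: Black moulded tray with the wooden handle in it, 146 mm (its x) x 94 mm (its y) x 27 mm high, walls 3 mm, floor 2 mm, loose: the ferrule belongs here. Origin at the middle of its underside. It stands along one side of the feeder, on its +y or its -y side, the rim tucked under the open end of the outlet plate.
- scale_tray: The same kind of tray on the other side of the feeder, holding two flat pale knife scales; nothing is to go into it. Origin at the middle of its underside.
- handle: Turned wooden file handle, 29 mm thick, 130 mm long, lying lengthwise in the middle of its tray; top 31 mm above the bench. Origin under its middle, long axis y.
- nail_block: Bystander: small wooden block with two upright nails, 30 x 55 x 38 mm, standing behind one tray. Origin at the middle of its underside.
- cutter_case: Bystander: small red case, 31 x 78 x 19 mm, lying behind the other tray. Origin at the middle of its underside.

How it is judged:
By the outcome, as a careful person would: the job done as asked, in the order asked, and still so for the second after the job is handed in, with the robot touching nothing.
It also fails if it takes over 45 s, if anything falls off the work surface, if the arm or the gripper's body presses on something with over 40 N, if the wrist force passes 120 N, or if a joint passes its speed limit or range.

ROBOT

A 6-joint arm with a two-finger parallel gripper is mounted at the origin on a cart in front of the work surface, level with it; the furniture and walls round the work are solid. World frame = base frame: x ahead of the robot, y to its left, z up, the work surface at z = 0. Lengths are in m, angles in rad, forces in N, time in s.
With the tool pointing down it reaches from about 0.425 to 0.95 m from the base axis. Payload 3.5 kg.
Tool frame: the origin (TCP) lies midway between the tips of the shut fingers; the grasp point (between the pads) lies ctrl.grasp_offset behind it (ctrl.grasp_offset is the distance from the TCP to the grasp point, in m); x points along the fingers, y is the direction in which the jaws open and shut, and the axes are right-handed (so a half turn about x gives the same grasp; the last joint's range is limited). The gripper opens to 85 mm and grips with 20 to 120 N. Pads are 22 mm wide; open, the fingers measure 114 mm over their backs; the gripper's body (76 mm by 85 mm) begins 54 mm behind the grasp point. The pads swing forward as they close: fully open they stand 13 mm farther back than shut.
Start: joints at [1.113, 0.286, 1.577, -0, 1.279, -0.15], TCP at [0.204, 0.643, 0.231] pointing down, gripper open.
Joint ranges: [-2.77, 2.77], [-0.9, 2.22], [0.21, 2.48], [-1.53, 4.67], [0.24, 2.81], [-2.84, 2.84]. Speed limits (rad/s): [2.79, 2.79, 3.14, 3.14, 3.14, 3.14].

INTERFACE

Orientations are given as a unit quaternion [x, y, z, w].
In Python, from plant import readout, read_camera, sign_off, ctrl gives the robot as it stands.
- The arm moves only by the tool drive_tool, never from a script. Its argument "steps" is a list of rows, each a list of 5 numbers: the shift along the tool's x, y, z in cm, then the turn about the tool's x in degrees, then the opening, from 0 (shut) to 1 (fully open). A call has 1 to 10 rows; each row shifts and turns the commanded pose from where the row before left it, along the tool's axes as they then stand; what a row does not reach is not made up. A row lasts 1/10 s, in which the tool goes at most 50 mm and 8.59 degrees, less where a joint would pass 70% of its speed; a pose out of reach is approached as far as the arm can. A call is refused whole if a number of a shift passes 5 or a number of a turn 8.59, either way. A call with a gripper value outside its range is refused whole. The fingers move at their own pace and stop on an object; "force" is the grip in N (left out, the last holds). Time passes only in rows, so rows that do not move let the fingers close. It gives the time, the measured TCP pose, the force and the opening at its end, in the units of the state.
- readout.get_state(): the state, without advancing time (a new reading comes with each control period).
- read_camera(name): name is "side" or "top"; returns a dict with "frame" (400x640x3 uint8, red, green, blue), "vertical_fov" (degrees; the focal length in pixels is half the picture's height over the tangent of half this angle, whatever the lens; pixels are square), "cx", "cy" (the principal point, pixels), "eye" and "orientation" of the camera in the world. Camera axes: x right, y up, looking along -z (the intrinsics and any distortion apply to the point x, -y, -z); pixel columns grow to the right and rows downward; lengths in m; the calibration is good to about 2 mm. A picture is of the moment at which its call begins. There is no depth.
- sign_off(): hands the job in, once; it reports no verdict.
The state is a dict: "time": time; "qpos": joint angles; "dq": joint speeds; "joint_efforts": joint torques, N m; "eef_pos": TCP position; "tcp_rot": TCP orientation; "contact_force": force on the tool from outside, world axes, zero at the start; "wrist_torque": the same for the moment, N m; "opening": opening from 0.0 (shut) to 1.0 (fully open).
Only numpy, scipy, OpenCV 4.12 (cv2) and the standard library are available. Lean on these libraries where they do the work, as an engineer would, in place of code of your own. Each camera call takes 0.05 s, during which the arm holds its last target. There are 200 camera calls.

## Working session

There is one attempt and no reset: what is moved stays moved. The work goes in short steps, Python scripts to look and compute and a tool call to move; the robot and the scene stay as the last step left them, time stands still between calls to the robot, and variables do not carry over. Pictures are saved under pics/ and viewed, about 8 in all and at most 12, crops included, and the job is handed in when it is done.

Besides the shell and the picture viewer there is one more tool, called after ">>>" in YAML: its name, and indented under it one key for each argument. drive_tool: Moves the arm, as the interface text tells. Its arguments: {"type":"object","properties":{"steps":{"type":"array","items":{"type":"array","items":{"type":"number"}}},"force":{"type":"number"}},"required":["steps"]}

```bash
mkdir -p pics
cat > h.py <<'E'
import numpy as np,cv2
from scipy.spatial.transform import Rotation as R
from plant import readout, read_camera, sign_off, ctrl
def ray(c,u,v):
    f=c["frame"].shape[0]/2/np.tan(np.radians(c["vertical_fov"])/2)
    d=np.array([(u-c["cx"])/f,-(v-c["cy"])/f,-1.])
    return np.array(c["eye"]),R.from_quat(c["orientation"]).apply(d)
def onz(c,u,v,z):
    e,d=ray(c,u,v); return e+d*(z-e[2])/d[2]
def proj(c,p):
    f=c["frame"].shape[0]/2/np.tan(np.radians(c["vertical_fov"])/2)
    q=R.from_quat(c["orientation"]).inv().apply(np.array(p)-c["eye"])
    return np.array([c["cx"]-f*q[0]/q[2],c["cy"]+f*q[1]/q[2]])
def save(c,n): cv2.imwrite("pics/"+n+".png",c["frame"][:,:,::-1])
E
python3 - <<'E'
from h import *
print(readout.get_state(),ctrl.grasp_offset)
for n in("top","side"):
    c=read_camera(n);save(c,n+"0");print({k:v for k,v in c.items() if k!="frame"})
E
```

```text
{'time': 0.0, 'qpos': array([ 1.11298868e+00,  2.87168984e-01,  1.57819177e+00, -3.19425166e-05,
        1.27860007e+00, -1.50006742e-01]), 'dq': array([-0.00104225,  0.00153718, -0.00017013, -0.00085645, -0.00014845,
        0.00049023]), 'joint_efforts': array([ 5.70494205e-05, -4.05960917e+01, -2.92636675e+01, -6.80488506e-05,
        5.69027106e-03, -4.68569226e-06]), 'eef_pos': array([0.20418691, 0.64267887, 0.22993697]), 'tcp_rot': array([ 0.10758953,  0.69898951, -0.10919381,  0.69850903]), 'contact_force': array([-0.31558202, -0.29963215, -0.08254193]), 'wrist_torque': array([-0.02712696, -0.00181131, -0.03634441]), 'opening': 0.9949656612341512} 0.0187
{'vertical_fov': 42.780542474312085, 'cx': 329.728940313923, 'cy': 197.57778755476411, 'eye': array([ 0.5098866 , -0.27637436,  0.93535049]), 'orientation': array([ 0.01016706, -0.02532381, -0.70620939,  0.70747695])}
{'vertical_fov': 56.14430022607771, 'cx': 319.1354318186664, 'cy': 198.76002163166493, 'eye': array([0.35147153, 0.45846507, 0.51698106]), 'orientation': array([-0.06883519,  0.51109014,  0.84860269, -0.11799175])}
```

View pics/top0.png

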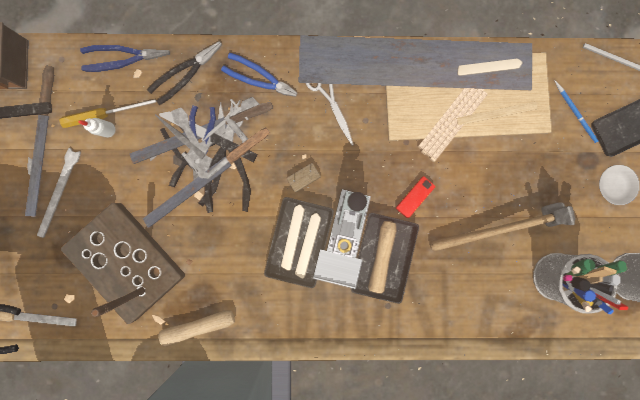

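View pics/side0.png

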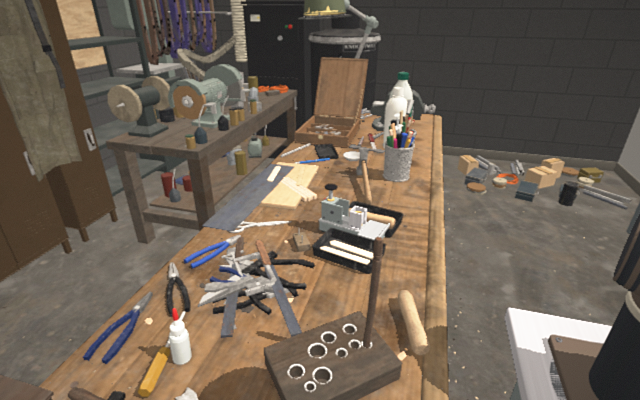

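The top view shows the magazine at about (345,245), the plunger cap at (357,201), the handle tray on the right at (388,258) and the scale tray on the left at (298,243). I'll enlarge the middle and measure.

Run:
```python
from h import *
c=read_camera("top");im=c["frame"]
cv2.imwrite("pics/crop.png",cv2.resize(im[160:310,255:435,::-1],None,fx=4,fy=4,interpolation=cv2.INTER_CUBIC))
g=im.max(2)
def blob(m,x0,y0,x1,y1):
    k=np.zeros(m.shape,np.uint8);k[y0:y1,x0:x1]=m[y0:y1,x0:x1]
    n,l,s,ce=cv2.connectedComponentsWithStats(k);i=1+s[1:,4].argmax();return ce[i],s[i]
ce,s=blob((g<60).astype(np.uint8),345,188,370,214);print("cap",ce,s,onz(c,*ce,.123))
hsv=cv2.cvtColor(im,cv2.COLOR_RGB2HSV)
b=((hsv[...,1]>110)&(hsv[...,2]>90)).astype(np.uint8)
ce,s=blob(b,330,232,362,260);print("brass",ce,s,onz(c,*ce,.067))
ce,s=blob(((hsv[...,1]>60)&(hsv[...,2]>90)).astype(np.uint8),362,215,405,298);print("handle",ce,s,onz(c,*ce,.025))
```

```text
Traceback (most recent call last):
ValueError: attempt to get argmax of an empty sequence
```

View pics/crop.png

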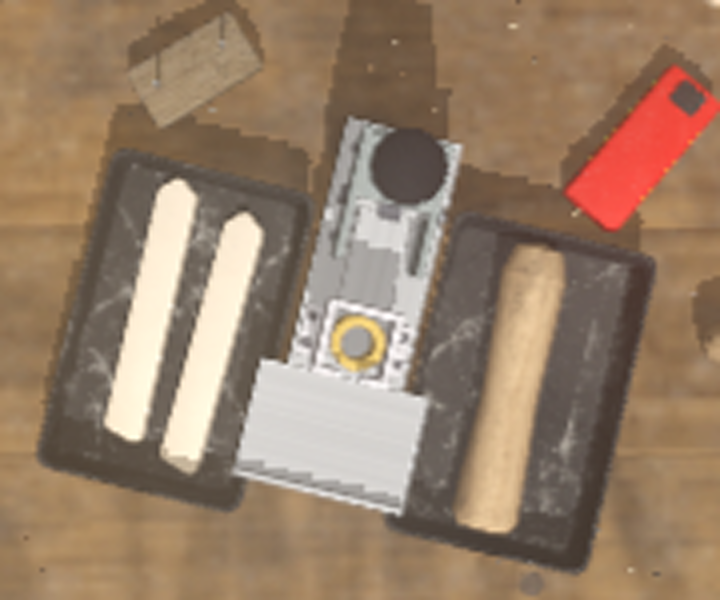

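The crop shows the cap at crop (409,165), the ring at (358,342), and the plate corners at (258,360), (428,393), (405,513) and (235,477). The handle is in the right-hand tray.

Run:
```python
from h import *
c=read_camera("top")
px=lambda x,y:(255+(x+.5)/4-.5,160+(y+.5)/4-.5)
im=c["frame"];hsv=cv2.cvtColor(im,cv2.COLOR_RGB2HSV)
k=(im.max(2)<75).astype(np.uint8)
n,l,s,ce=cv2.connectedComponentsWithStats(k[188:214,345:370])
print("cap blobs",s[1:].tolist(),(ce[1:]+[345,188]).tolist())
P=lambda x,y,z:onz(c,*px(x,y),z)
cap=P(409,165,.123);mag=P(358,342,.066);magt=P(361,339,.076)
print("cap",cap,"mag",mag,magt,"dist",np.linalg.norm((cap-mag)[:2]),np.linalg.norm((cap-magt)[:2]))
ex=(cap-magt)[:2];ex/=np.linalg.norm(ex);print("yaw cap-mag",np.degrees(np.arctan2(ex[1],ex[0])))
q=[P(258,360,.034),P(428,393,.034),P(405,513,.038),P(235,477,.038)]
for a in q:print(a)
d=(q[0]-q[1])[:2]+(q[3]-q[2])[:2];d/=2;print("len",np.linalg.norm(d),"yaw(y axis)",np.degrees(np.arctan2(d[1],d[0]))-90)
yaw=np.arctan2(d[1],d[0])-np.pi/2; 
m=np.mean(q,0)[:2];e=np.array([np.cos(yaw),np.sin(yaw)])
print("plate mid->origin (+.042 along x)",m+.0425*e,"cap->origin",cap[:2]-.075*e)
print("handle",P(512,388,.025),P(545,255,.025),P(486,525,.025))
print("tray corners",[P(x,y,.027).round(4) for x,y in((655,258),(580,572))])
```

```text
cap blobs [] []
cap [ 0.54555748 -0.33707528  0.123     ] mag [ 0.47279462 -0.31954553  0.066     ] [ 0.47447659 -0.32030936  0.076     ] dist 0.07484467842373702 0.07303142122122643
yaw cap-mag -13.271834755445035
[ 0.46352972 -0.27714314  0.034     ]
[ 0.4490779  -0.35195415  0.034     ]
[ 0.39719834 -0.34146239  0.038     ]
[ 0.41289091 -0.26722528  0.038     ]
len 0.07603293117516462 yaw(y axis) -11.43362114249642
plate mid->origin (+.042 along x) [ 0.47233081 -0.31787112] cap->origin [ 0.47204585 -0.32220784]
handle [ 0.45067713 -0.390135    0.025     ] [ 0.50977924 -0.40513649  0.025     ] [ 0.39023592 -0.37834464  0.025     ]
tray corners [array([ 0.5085, -0.454 ,  0.027 ]), array([ 0.3698, -0.4197,  0.027 ])]
```

```bash
cat >> h.py <<'E'
O=np.array([.4725,-.3198,0]);Y=np.radians(-12.5)
F=R.from_euler('z',Y)
def go(fx,fy,z):
    s=readout.get_state();T=R.from_quat(s["tcp_rot"])
    t=O+F.apply([fx,fy,z])
    ty=T.apply([0,1,0]);a=np.degrees(np.arctan2(ty[1],ty[0])-Y-np.pi/2);a=(a+90)%180-90
    print("target",t.round(4),"shift tool cm",(T.inv().apply(t-s["eef_pos"])*100).round(2),"tool-y yaw err deg",a.round(2),"tool x",T.apply([1,0,0]).round(3))
    print("feeder TCP mm",(F.inv().apply(s["eef_pos"]-O)*1000).round(1),"F",s["contact_force"].round(1),s["time"],s["opening"])
E
python3 -c "
from h import *
go(.075,0,.16)"
```

```text
target [ 0.5457 -0.336   0.16  ] shift tool cm [  7.15 -82.94  62.2 ] tool-y yaw err deg -5.13 tool x [-0.001 -0.001 -1.   ]
feeder TCP mm [-470.2  881.8  230.4] F [ 0.4 -0.2  0. ] 0.2 0.9999817166295673
```

>>> drive_tool:
  steps:
    - [-1, 0, 2, -5.1, 0]
    - [-1, -2, 4, 0, 0]
    - [-1, -2, 4, 0, 0]
    - [-1, -3, 4, 0, 0]
    - [0, -3, 4, 0, 0]
    - [0, -3, 4, 0, 0]
    - [0, -3, 4, 0, 0]
    - [0, -3, 4, 0, 0]
    - [0, -3, 4, 0, 0]
    - [0, -3, 4, 0, 0]

```text
time: 1.2
eef_pos: [0.5209, 0.314, 0.2711]
tcp_rot: [0.077, 0.703, -0.077, 0.703]
contact_force: [0.2, 0.6, -1.1]
opening: 0.001
```

>>> drive_tool:
  steps:
    - [0, -4, 2, 0, 0]
    - [0, -4.5, 2, 0, 0]
    - [0, -4.5, 2, 0, 0]
    - [0, -4.5, 2, 0, 0]
    - [0, -4.5, 2, 0, 0]
    - [0, -4.5, 2, 0, 0]
    - [0, -4.5, 1, 0, 0]
    - [0, -4.5, 0, 0, 0]
    - [0, -4.5, 0, 0, 0]
    - [0, -4.5, 0, 0, 0]

```text
time: 2.2
eef_pos: [0.5497, -0.1485, 0.271]
tcp_rot: [0.077, 0.703, -0.077, 0.703]
contact_force: [0.8, -0.0, 0.3]
opening: -0.001
```

```bash
python3 -c "
from h import *
go(.075,0,.16)"
```

```text
target [ 0.5457 -0.336   0.16  ] shift tool cm [ 11.09 -18.39   3.69] tool-y yaw err deg -0.04 tool x [-0.  0. -1.]
feeder TCP mm [ 38.3 183.9 271. ] F [ 0.8 -0.   0.3] 2.2 -0.000511135667038925
```

>>> drive_tool:
  steps:
    - [0, -4.5, 1, 0, 0]
    - [0, -4.5, 1, 0, 0]
    - [0, -4.5, 1, 0, 0]
    - [2, -4.5, 0.7, 0, 0]
    - [3, -0.4, 0, 0, 0]
    - [3, 0, 0, 0, 0]
    - [3.1, 0, 0, 0, 0]
    - [0, 0, 0, 0, 0]

```text
time: 3.0
eef_pos: [0.5435, -0.3323, 0.1539]
tcp_rot: [0.08, 0.706, -0.075, 0.699]
contact_force: [-1.4, 1.0, -0.0]
opening: -0.001
```

Run:
```python
from h import *
go(.075,0,.098)
a=read_camera("top");b=read_camera("side")
p=proj(b,O+F.apply([.075,0,.123])).round().astype(int);print(p, proj(a,readout.get_state()["eef_pos"]))
i=cv2.resize(a["frame"][140:300,260:430],None,fx=2.3,fy=2.3);u,v=p
j=cv2.resize(b["frame"][v-75:v+85,u-60:u+110],None,fx=2.3,fy=2.3,interpolation=2)
cv2.imwrite("pics/over.png",np.hstack([i,j])[:,:,::-1])
```

```text
target [ 0.5457 -0.336   0.098 ] shift tool cm [ 5.58 -0.34  0.35] tool-y yaw err deg -0.07 tool x [-0.009  0.008 -1.   ]
feeder TCP mm [ 72.    3.1 153.9] F [-1.4  1.  -0. ] 3.0 -0.0007910388767064108
[330 185] [356.83303453 199.27489128]
```

View pics/over.png

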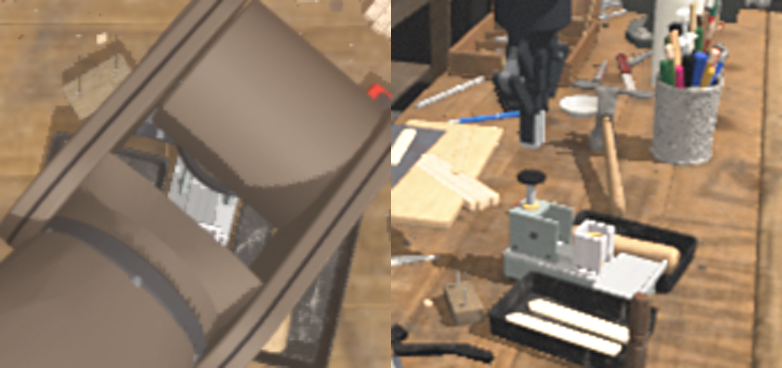

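The side view shows the fingertips right above the black cap, and the arm hides the feeder in the top view. Next I'll press straight down gently.

>>> drive_tool:
  steps:
    - [1.2, 0, 0, 0, 0]
    - [1.2, 0, 0, 0, 0]
    - [0.8, 0, 0, 0, 0]
    - [0.5, 0, 0, 0, 0]
    - [0.5, 0, 0, 0, 0]
    - [0.5, 0, 0, 0, 0]
    - [0.5, 0, 0, 0, 0]
    - [0.5, 0, 0, 0, 0]
    - [0.3, 0, 0, 0, 0]
    - [0, 0, 0, 0, 0]

```text
time: 4.1
eef_pos: [0.5465, -0.3343, 0.0999]
tcp_rot: [0.077, 0.703, -0.077, 0.703]
contact_force: [-2.8, 2.2, 4.6]
opening: -0.003
```

```bash
python3 -c "
from h import *
go(.075,0,.098)"
```

```text
target [ 0.5457 -0.336   0.098 ] shift tool cm [ 0.19 -0.19 -0.04] tool-y yaw err deg -0.03 tool x [-0.  0. -1.]
feeder TCP mm [75.4  1.9 99.9] F [-2.8  2.2  4.6] 4.1 -0.0025358839304769052
```

>>> drive_tool:
  steps:
    - [0.1, 0, 0, 0, 0]
    - [0.1, 0, 0, 0, 0]
    - [0.1, 0, 0, 0, 0]
    - [0, 0, 0, 0, 0]
    - [0, 0, 0, 0, 0]

```text
time: 4.6
eef_pos: [0.5466, -0.3344, 0.0981]
tcp_rot: [0.077, 0.703, -0.077, 0.703]
contact_force: [-4.2, 3.6, 7.1]
opening: -0.001
```

>>> drive_tool:
  steps:
    - [0.1, 0, 0, 0, 0]
    - [0.1, 0, 0, 0, 0]
    - [0, 0, 0, 0, 0]
    - [0, 0, 0, 0, 0]

```text
time: 5.0
eef_pos: [0.5467, -0.3345, 0.098]
tcp_rot: [0.077, 0.703, -0.077, 0.703]
contact_force: [-7.6, 5.5, 14.3]
opening: -0.002
```

```bash
python3 -c "
from h import *
go(.075,0,.098)
b=read_camera('side')
cv2.imwrite('pics/down.png',cv2.resize(b['frame'][110:290,250:430,::-1],None,fx=3,fy=3,interpolation=2))"
```

```text
target [ 0.5457 -0.336   0.098 ] shift tool cm [ 0.   -0.17 -0.06] tool-y yaw err deg -0.02 tool x [-0.001  0.    -1.   ]
feeder TCP mm [75.6  1.7 98. ] F [-7.6  5.5 14.3] 5.0 -0.001554393052971406
```

View pics/down.png

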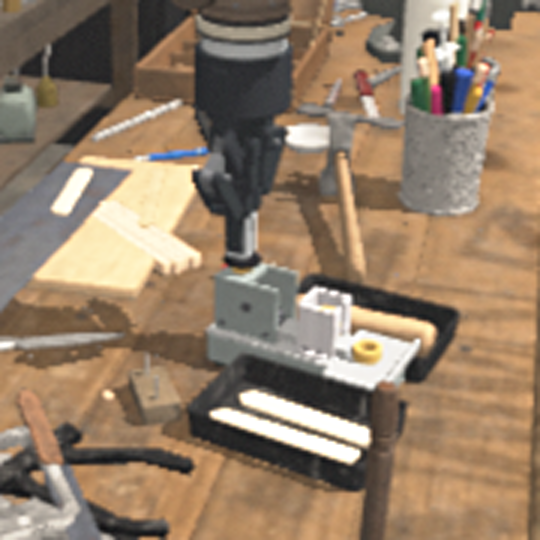

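Plunger is at its stop (z 0.098 with force rising past the spring), and the ferrule is out on the plate at crop (367,350). I'll let it up and measure the ferrule.

>>> drive_tool:
  steps:
    - [-0.6, 0, 0, 0, 0]
    - [-1, 0, 0, 0, 0]
    - [-1.5, 0, 0, 0, 0]
    - [-2, 0, 0, 0, 0]
    - [-2, 0, 0, 0, 0]
    - [0, 4, -3, 0, 0]
    - [0, 2, -3, 0, 0]
    - [0, 0, -3, 0, 0]
    - [0, 0, 0, 0, 0]
    - [0, 0, 0, 0, 0]

```text
time: 6.05
eef_pos: [0.4721, -0.2568, 0.167]
tcp_rot: [0.077, 0.702, -0.078, 0.704]
contact_force: [1.0, -0.1, 0.3]
opening: 0.003
```

Run:
```python
from h import *
go(-.039,.036,.038)
b=read_camera('side');im=b["frame"];hsv=cv2.cvtColor(im,cv2.COLOR_RGB2HSV)
x0,y0,x1,y1=362,218,384,236
m=((hsv[...,0]>15)&(hsv[...,0]<32)&(hsv[...,1]>110)).astype(np.uint8)[y0:y1,x0:x1]
n,l,s,ce=cv2.connectedComponentsWithStats(m);i=1+s[1:,4].argmax();x,y,w,h,_=s[i]
u,v=x0+x+w/2-.5,y0+y+h/2-.5
p=onz(b,u,v,.0395);print(s[1:],u,v,p,"feeder mm",F.inv().apply(p-O)*1000,"predicted px of (-39,0)",proj(b,O+F.apply([-.039,0,.0395])))
cv2.imwrite('pics/up.png',cv2.resize(im[110:290,250:430,::-1],None,fx=3,fy=3,interpolation=2))
```

```text
target [ 0.4422 -0.2762  0.038 ] shift tool cm [12.89 -2.52 -2.52] tool-y yaw err deg -0.06 tool x [ 0.002 -0.002 -1.   ]
feeder TCP mm [-14.1  61.4 167. ] F [ 1.  -0.1  0.3] 6.05 0.0030844421940749065
[[ 6  6  9  7 51]] 372.0 227.0 [ 0.43366859 -0.30629858  0.0395    ] feeder mm [-40.83318985   4.7767295   39.5       ] predicted px of (-39,0) [372.0038657  225.86813003]
```

View pics/up.png

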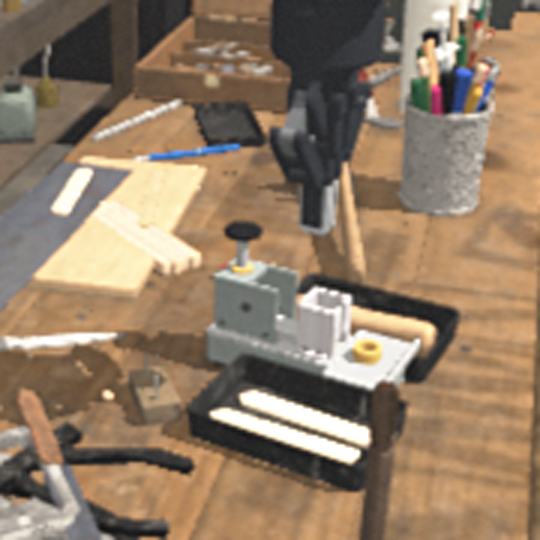

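The plunger is up again, and the ferrule rests on the plate at crop (368,351), within about 5 mm of the predicted outlet point. I'll lower the fingers at the +y end beside it.

>>> drive_tool:
  steps:
    - [0, -1, -2.5, 0, 0]
    - [2, -1, 0, 0, 0]
    - [3, 0, 0, 0, 0]
    - [3, 0, 0, 0, 0]
    - [2, 0, 0, 0, 0]
    - [1.5, 0, 0, 0, 0]
    - [1, 0, 0, 0, 0]
    - [0, 0, 0, 0, 0]
    - [0, 0, 0, 0, 0]

```text
time: 7.0
eef_pos: [0.4437, -0.2711, 0.0417]
tcp_rot: [0.077, 0.703, -0.077, 0.703]
contact_force: [0.1, 0.4, -0.4]
opening: -0.003
```

```bash
python3 -c "
from h import *
go(-.039,-.02,.038)
b=read_camera('side')
cv2.imwrite('pics/beside.png',cv2.resize(b['frame'][150:270,300:450,::-1],None,fx=4,fy=4,interpolation=2))"
```

```text
target [ 0.4301 -0.3309  0.038 ] shift tool cm [ 0.37 -6.13 -0.03] tool-y yaw err deg -0.04 tool x [ 0.001 -0.001 -1.   ]
feeder TCP mm [-38.6  41.3  41.7] F [ 0.1  0.4 -0.4] 7.0 -0.00305992883047393
```

View pics/beside.png

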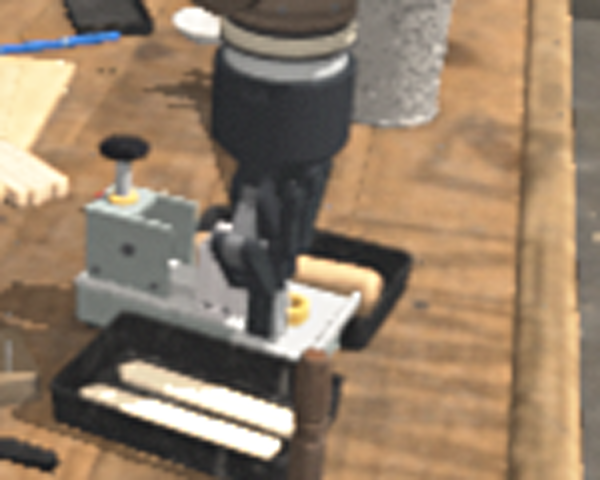

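```bash
python3 -c "
from h import *
b=read_camera('side')
for p in ([-.0386,.0413,.0417],[-.0386,.0413,.034],[-.0386,0,.0395],[-.066,.038,.034],[-.066,-.038,.034],[-.017,.038,.034],[-.066,.038,.04],[-.066,-.038,.04]): 
  q=proj(b,O+F.apply(p));print(p,q,(q-[300,150])*4)"
```

```text
[-0.0386, 0.0413, 0.0417] [365.41717984 233.37716174] [261.66871936 333.50864694]
[-0.0386, 0.0413, 0.034] [365.21265368 236.16984447] [260.85061471 344.67937787]
[-0.0386, 0, 0.0395] [371.84696778 225.82569334] [287.38787112 303.30277337]
[-0.066, 0.038, 0.034] [376.89263193 238.64009928] [307.57052772 354.56039712]
[-0.066, -0.038, 0.034] [387.81913399 223.33136985] [351.27653596 293.32547938]
[-0.017, 0.038, 0.034] [357.16516838 233.03927886] [228.66067353 332.15711544]
[-0.066, 0.038, 0.04] [377.09175717 236.45169141] [308.36702867 345.80676565]
[-0.066, -0.038, 0.04] [388.03886718 221.23751441] [352.15546871 284.95005765]
```

The fingers and ferrule agree with their predicted pixels, with the fingers in line behind the ferrule. I'll lower 0.3 cm and push along feeder -y.

>>> drive_tool:
  steps:
    - [0.3, 0, 0, 0, 0]
    - [0, -0.7, 0, 0, 0]
    - [0, -0.7, 0, 0, 0]
    - [0, -0.7, 0, 0, 0]
    - [0, -0.7, 0, 0, 0]
    - [0, -0.7, 0, 0, 0]
    - [0, -0.7, 0, 0, 0]
    - [0, -0.7, 0, 0, 0]
    - [0, -0.7, 0, 0, 0]
    - [0, 0, 0, 0, 0]

```text
time: 8.1
eef_pos: [0.4308, -0.3261, 0.0385]
tcp_rot: [0.077, 0.703, -0.078, 0.703]
contact_force: [1.3, 2.6, 3.4]
opening: -0.002
```

```bash
python3 -c "
from h import *
go(-.039,-.038,.038)
b=read_camera('side')
cv2.imwrite('pics/push.png',cv2.resize(b['frame'][150:270,300:450,::-1],None,fx=4,fy=4,interpolation=2))"
```

```text
target [ 0.4262 -0.3485  0.038 ] shift tool cm [ 0.05 -2.28  0.04] tool-y yaw err deg -0.08 tool x [ 0.    -0.001 -1.   ]
feeder TCP mm [-39.3 -15.2  38.5] F [1.3 2.6 3.4] 8.1 -0.002203059985070372
```

View pics/push.png

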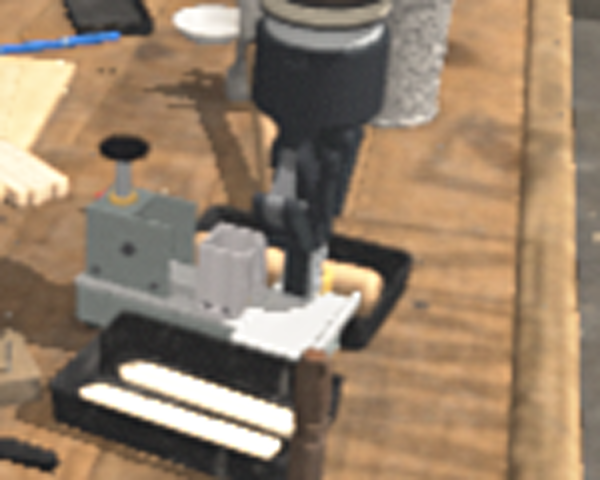

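The plate behind the fingers is clear, and the ferrule shows just beyond them at (328,280), at the plate's edge. I'll push on.

>>> drive_tool:
  steps:
    - [0, -0.7, 0, 0, 0]
    - [0, -0.7, 0, 0, 0]
    - [0, -0.7, 0, 0, 0]
    - [0, -0.4, 0, 0, 0]
    - [0, 0, 0, 0, 0]
    - [0, 0, 0, 0, 0]

```text
time: 8.75
eef_pos: [0.425, -0.3493, 0.0376]
tcp_rot: [0.078, 0.703, -0.077, 0.703]
contact_force: [0.1, -0.4, -1.0]
opening: -0.0
```

```bash
python3 -c "
from h import *
go(-.039,-.038,.038)"
```

```text
target [ 0.4262 -0.3485  0.038 ] shift tool cm [-0.04  0.11  0.1 ] tool-y yaw err deg -0.05 tool x [-0.001  0.001 -1.   ]
feeder TCP mm [-40.  -39.1  37.6] F [ 0.1 -0.4 -1. ] 8.75 -2.2347175568503645e-05
```

No force remains. I'll raise and swing clear, then look.

>>> drive_tool:
  steps:
    - [-2, 0, 0, 0, 0]
    - [-4, 0, 0, 0, 0]
    - [-5, 0, 0, 0, 0]
    - [-5, 0, 0, 0, 0]
    - [0, 4, 1, 0, 0]
    - [0, 4.5, 1, 0, 0]
    - [0, 4.5, 2, 0, 0]
    - [0, 4.5, 2, 0, 0]
    - [0, 4.5, 2, 0, 0]
    - [0, 4.5, 1, 0, 0]

```text
time: 9.75
eef_pos: [0.5719, -0.1084, 0.198]
tcp_rot: [0.077, 0.703, -0.077, 0.703]
contact_force: [0.1, -0.8, 0.6]
opening: 0.003
```

>>> drive_tool:
  steps:
    - [0, 4, 0, 0, 0]
    - [0, 4, 0, 0, 0]
    - [0, 4, 0, 0, 0]
    - [0, 2, 0, 0, 0]
    - [0, 0, 0, 0, 0]
    - [0, 0, 0, 0, 0]

```text
time: 10.35
eef_pos: [0.6008, 0.0265, 0.1977]
tcp_rot: [0.077, 0.703, -0.077, 0.703]
contact_force: [-1.0, -0.6, -0.5]
opening: 0.001
```

```bash
python3 -c "
from h import *
go(0,0,.2)
a=read_camera('top');b=read_camera('side');k=dict(fx=2.2,fy=2.2,interpolation=2) 
cv2.imwrite('pics/fin.png',np.hstack([cv2.resize(a['frame'][140:320,260:440],None,**k),cv2.resize(b['frame'][110:290,290:470],None,**k)])[:,:,::-1])"
```

```text
target [ 0.4725 -0.3198  0.2   ] shift tool cm [ -0.2  -36.58  -5.06] tool-y yaw err deg 0.04 tool x [-0.001 -0.    -1.   ]
feeder TCP mm [ 50.3 365.8 197.7] F [-1.  -0.6 -0.5] 10.35 0.0008221973464418983
```

View pics/fin.png

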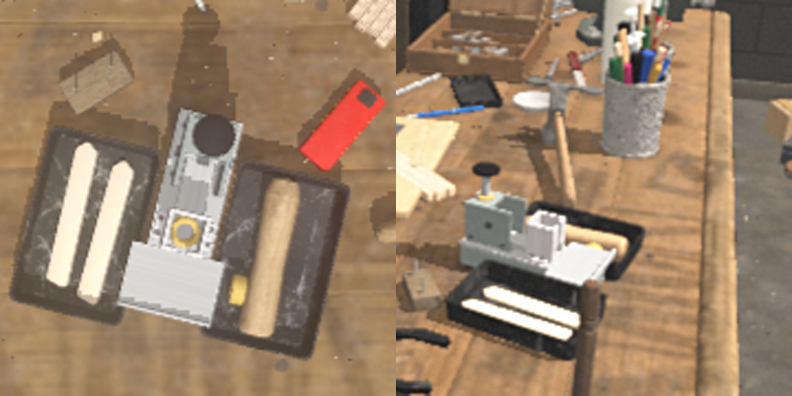

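The ferrule lies between the plate and the handle at (238,290), apparently on edge. I'll check its height to see whether it's really in the tray or wedged.

Run:
```python
from h import *
a=read_camera('top');b=read_camera('side')
def m(c,x0,y0,x1,y1):
    hsv=cv2.cvtColor(c["frame"],cv2.COLOR_RGB2HSV)[y0:y1,x0:x1]
    k=((hsv[...,0]>18)&(hsv[...,0]<32)&(hsv[...,1]>150)).astype(np.uint8)
    n,l,s,ce=cv2.connectedComponentsWithStats(k)
    for i in range(1,n): print(s[i]+[x0,y0,0,0,0],ce[i]+[x0,y0])
print("top");m(a,360,258,378,285);print("side");m(b,372,212,392,230)
for z in(.01,.02,.03,.04):
    print(z,"feeder",(F.inv().apply(onz(a,367.7,271.3,z)-O)*1000).round(1))
for y in(-.045,-.05,-.055):
  for z in(.013,.026,.035): print(y,z,"side px",proj(b,O+F.apply([-.04,y,z])).round(1))
print(proj(b,O+F.apply([-.04,-.038,.034])))
i=cv2.resize(a["frame"][250:300,345:405],None,fx=6.5,fy=6.5,interpolation=2);j=cv2.resize(b["frame"][200:250,355:415],None,fx=6.5,fy=6.5,interpolation=2)
cv2.imwrite("pics/z.png",np.hstack([i,j])[:,:,::-1])
```

```text
top
side
0.01 feeder [-38.2 -54.7  10. ]
0.02 feeder [-37.5 -53.5  20. ]
0.03 feeder [-36.8 -52.4  30. ]
0.04 feeder [-36.1 -51.3  40. ]
-0.045 0.013 side px [378.1 226.6]
-0.045 0.026 side px [378.5 222.2]
-0.045 0.035 side px [378.8 219.1]
-0.05 0.013 side px [378.8 225.6]
-0.05 0.026 side px [379.2 221.2]
-0.05 0.035 side px [379.5 218.2]
-0.055 0.013 side px [379.5 224.7]
-0.055 0.026 side px [379.9 220.3]
-0.055 0.035 side px [380.2 217.3]
[377.7834923  220.69623554]
```

View pics/z.png

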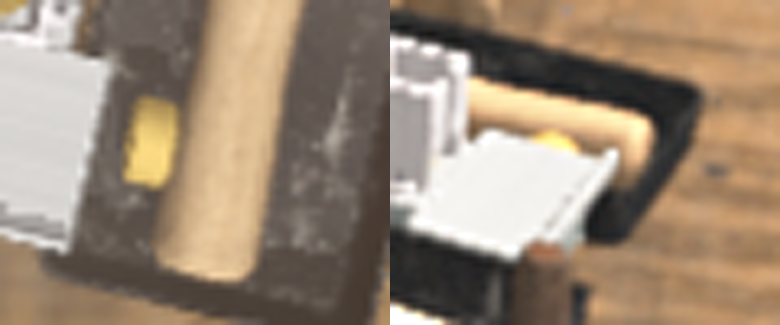

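The ferrule's top is at z ≈ 26 mm, which is the 2 mm tray floor plus its 24 mm diameter. It stands on the tray floor beside the handle, about 8 mm clear of the plate, and hasn't moved between pictures. I'll hand the job in.

```bash
python3 -c "
from h import *
print(sign_off())"
```

```text
the job is handed in; nothing more can be done
None
```

The ferrule is in the handle's tray and the job is handed in, at about 10.5 s of robot time.

**What I did:** I pressed the plunger once with shut fingers to its stop: z 0.098 m, with the force rising to 14 N. I let it spring back, then pushed the single ferrule off the plate's handle-tray end with the fingers. Nothing was picked up, and the arm ended well clear.

**Last checks:**
- **Ferrule:** it stands on edge on the tray floor beside the handle rather than lying flat. Its top is at about 26 mm, it is about 8 mm from the plate, and it did not move between the last two looks.
- **Plunger and magazine:** the plunger is up. I still see a ring in the magazine, but did not count the remaining ferrules.
- **Trays and other things:** the trays, nail block and red case look unmoved by eye; I did not measure them.

**Checks that failed or disagreed:** the colour masks for the cap and for the final ferrule found nothing, so I read those positions from enlarged crops. The side-camera estimate of the ferrule on the plate was about 5 mm off the expected outlet point along the push direction, which did not affect the push.

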